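# Demagnetise the setting tool and let the sprung prism plate home

## Robot

A 6-joint arm with a two-finger parallel gripper is mounted at the origin on the work surface. World frame = base frame: x ahead of the robot, y to its left, z up, the work surface at z = 0. Lengths are in mm, angles in rad, forces in N, time in s.
With the tool pointing down it reaches from about 275 to 725 mm from the base axis. Payload 5.6 kg.
Tool frame: the origin (TCP) lies on the centre line of the jaws, within the pads' length; the fingertips stand 25 mm ahead of it and the grasp point (between the pads) lies 6 mm ahead of it; z points along the fingers, y is the direction in which the jaws open and shut (so a half turn about z gives the same grasp; the last joint's range is limited). The gripper opens to 85 mm and grips with 20 to 120 N. Pads are 22 mm wide; open, the fingers measure 114 mm over their backs; the gripper's body (76 mm by 85 mm) begins 54 mm behind the grasp point. The pads swing forward as they close: fully open they stand 13 mm farther back than shut.
Start: joints at [-0.974, 0.255, 0.108, 0, -1.424, -0.285], TCP at [168.744, -523.468, 256.283] pointing down, gripper open.
Joint ranges: [-2.95, 2.95], [-1.21, 1.97], [-1.09, 1.5], [-2.87, 1.71], [-2.94, -0.07], [-3.05, 3.05]. Speed limits (rad/s): [2.57, 2.57, 3.14, 3.14, 3.14, 3.14].

## Interface

Orientations are given as [roll, pitch, yaw] about the fixed x, y, z axes, in that order (R = Rz(yaw) Ry(pitch) Rx(roll)).
In Python, from bench import observe, grab_frame, finish_job gives the robot as it stands.
- The arm moves only by the tool servo_tool, never from a script. Its argument "series" is a list of rows, each a list of 5 numbers: the shift along the tool's x, y, z in m, then the turn about the tool's z in rad, then the finger opening in m, from 0 to 0.0854. In form: [[tx, ty, tz, turn, hand], ...]. A call has 1 to 20 rows; each row is the pose to reach, as a shift and turn from the pose measured when the call began, along the tool's axes at that moment; what a row does not reach only later rows make up. A row lasts 1/12 s, in which the tool goes at most 41.7 mm and 7.16 degrees, less where a joint would pass 70% of its speed; a pose out of reach is approached as far as the arm can. A call with a gripper value outside its range is refused whole. The fingers move at their own pace and stop on an object; "squeeze" is the grip in N (left out, the last holds). Time passes only in rows, so rows that repeat a pose let the fingers close. It gives the time, the measured TCP pose, the force and the opening at its end, in the units of the state.
- observe(): the state, without advancing time (a new reading comes with each control period).
- grab_frame(name): name is "scene" or "side" or "wrist"; returns a dict with "frame" (384x512x3 uint8, red, green, blue), "fov_y" (degrees; the focal length in pixels is half the picture's height over the tangent of half this angle, whatever the lens; pixels are square), "cx", "cy" (the principal point, pixels), "R" (3x3) and "t" (3): a world point X has camera coordinates R X + t. Camera axes: x right, y down, z forward; pixel columns grow to the right and rows downward; lengths in mm; the calibration is good to about 2 mm. A picture is of the moment at which its call begins. There is no depth.
- finish_job(): hands the job in, once; it reports no verdict.
The state is a dict: "t": time; "joints": joint angles; "joint_vel": joint speeds; "joint_torque": joint torques, N m; "eef_pos": TCP position; "orientation": TCP orientation; "wrist_force": force on the tool from outside, world axes, zero at the start; "wrist_torque": the same for the moment, N m; "opening": finger opening in mm.
Only numpy, scipy, OpenCV 4.12 (cv2) and the standard library are available. Lean on these libraries where they do the work, as an engineer would, in place of code of your own. Each camera call takes 0.05 s, during which the arm holds its last target.

## Task

Take the orange-handled cranked tool from its brass rest and dip its steel tip well down into the copper cup of the demagnetiser for about half a second, without knocking against the demagnetiser. Then use the tool's steel shank (never let the gripper touch the lever or the plate) to push the red-knobbed cam lever of the kinematic mount over, so that the springs pull the green prism plate fully home on its three balls. Finally lay the tool back level in both forks of its rest and let go; leave the red blower, the chrome tube and the steel jig where they stand.

Things in the scene. Friction and masses are not known exactly. Their poses are not given: they have to be found in the camera images.
- tool_center (a point): Middle (half-way up too) of the handle of the loose cranked tool, where it is gripped across its 14 mm width; handle 113 long x 14 wide x 18 high (mm), from x = -55 to +58. Axes: x along the handle towards the steel shank, z up. At the start it lies in the rest, its x roughly along the rest's x.
- tool_tip (a point): Lowest point of the tool's round steel tip (8 mm in diameter), at (55, 0, -79) mm in the frame of tool_center, same axes.
- rest_seat (a point): Where the handle's middle belongs in the fixed rest, 105 mm above the bench; x along the seated handle, z up. Two brass forks 6 mm thick at x = -36 and +36 mm, 34 mm wide, each with an open-topped slot 22 mm wide, floor 96 and prong tops 114 mm above the bench; dark wood foot 110 x 50 x 10 mm. The space between the forks is free for the fingers.
- cup_rim (a point): Centre of the mouth of the demagnetiser's open copper cup, 65 mm above the bench; cup inner diameter 32, outer 40, inner depth 30 mm. Axes: z up, x towards the indicator post.
- lamp_top (a point): Top of the demagnetiser's thin dark indicator post with amber end, 122 mm above the bench, 42 mm from the cup axis, 14 mm thick: part of the demagnetiser, an obstacle beside the cup.
- lever_pivot (a point): Pivot of the red-knobbed cam lever on the fixed kinematic mount, 28 mm above the bench. x along the pivot axis towards the green plate, y the way the lever must be pushed, z up. The lever stands in an open-topped slot along y between two steel cheeks (26 mm between them, x = -13 to +13; y = -45 to +45 mm; tops 42 mm, slot floor 12 mm above the bench).
- cam_lever (a joint): Lever angle, rad: at 0 it leans 0.6 rad from vertical towards -y of lever_pivot, at 1.2 (stop) 0.6 rad towards +y. It starts between 0 and 0.1, held by its weight and friction: 1 N at the knob moves it. Past about 0.35 springs and knob weight drive it over by themselves in a second or two.
- plate (a joint): Travel of the green plate downwards, m: 0 = lifted by the cam, 0.008 = home on its three balls. It follows the lever (8 mm for 1.2 rad), pulled down by light springs of about 5 N.
- tool: The whole cranked tool, about 70 g: level orange handle with black end, and a steel shank 6 mm in diameter that goes straight down from the handle's front, 55 mm along +x, to the tip 79 mm below the handle's middle. Origin and axes as tool_center.
- demag: The whole demagnetiser, fixed, at any yaw; origin on the bench under the cup axis, x towards the indicator post. Grey housing 30 mm high from x = -36 to +56 and y = -38 to +38 mm, the cup and the post on it.
- blower_mid (a point): Bystander: red rubber lens blower standing nozzle up, 54 mm in diameter at most, 115 mm high, about 90 g; this point is on its axis half-way up, z up.
- eyetube_mid (a point): Bystander: chrome eyepiece tube standing on end, 42 mm in diameter, 110 mm high, about 140 g; this point is on its axis half-way up, z up.
- jig_mid (a point): Bystander: steel optical jig, round foot 50 mm in diameter and 12 mm high with a 12 mm post carrying a disc 32 mm in diameter, 128 mm high in all, about 350 g; this point is on its axis 65 mm up, z up.
- plate_top (a point): Middle of the top face of the green plate (84 x 84 x 8 mm, 66 mm along +x from the lever pivot), which moves down 8 mm onto three steel balls. Axes as lever_pivot. On it a clear prism holder and glass prism, top 66 mm above the bench at the start. The aluminium base below it is 94 mm wide in y and ends 113 mm in +x from the pivot.
- lever_knob (a point): Centre of the weighted red ball knob, 26 mm in diameter, at the end of the lever, 50 mm from the pivot; it swings above the cheeks, so it can be pushed by the tool's shank without entering the slot.
Not all that is in view belongs to the job. There is more than one size of the tool; the job needs the middle-sized.

How it is judged:
By the outcome, as a careful person would: the job done as asked, in the order asked, and still so for the second after the job is handed in, with the robot touching nothing.
It also fails if it takes over 64 s, if anything falls off the work surface, if the arm or the gripper's body presses on something with over 40 N, if the wrist force passes 120 N, or if a joint passes its speed limit or range.

## Working session

There is one attempt and no reset: what is moved stays moved. The work goes in short steps, Python scripts to look and compute and a tool call to move; the robot and the scene stay as the last step left them, time stands still between calls to the robot, and variables do not carry over. Pictures are saved under pics/ and viewed, and the job is handed in when it is done.

Besides the shell and the picture viewer there is one more tool, called in YAML: its name, and indented under it one key for each argument. servo_tool: Moves the arm, as the interface text tells. Its arguments: {"type":"object","properties":{"series":{"type":"array","items":{"type":"array","items":{"type":"number"}}},"squeeze":{"type":"number"}},"required":["series"]}

```bash
mkdir -p pics; ls; cat > h.py <<'E'
import numpy as np, cv2, json, pickle
from bench import observe, grab_frame
def snap(name,tag):
    f=grab_frame(name); pickle.dump(f,open(f'pics/{tag}.pkl','wb'))
    cv2.imwrite(f'pics/{tag}.png',f['frame'][:,:,::-1]); return f
def crop(tag,x0,y0,x1,y1,s,out):
    f=pickle.load(open(f'pics/{tag}.pkl','rb'))['frame'][y0:y1,x0:x1,::-1]
    cv2.imwrite(f'pics/{out}.png',cv2.resize(f,None,fx=s,fy=s,interpolation=cv2.INTER_CUBIC))
def P(f):
    fl=192/np.tan(np.radians(f['fov_y'])/2)
    K=np.array([[fl,0,f['cx']],[0,fl,f['cy']],[0,0,1]])
    return K@np.c_[np.array(f['R']),np.array(f['t'])]
def load(tag): return pickle.load(open(f'pics/{tag}.pkl','rb'))
def tri(*obs): # (tag,u,v)
    A=[]
    for tag,u,v in obs:
        p=P(load(tag)); p=p/np.linalg.norm(p[2,:3]); A+= [u*p[2]-p[0],v*p[2]-p[1]]
    A=np.array(A); X=np.linalg.lstsq(A[:,:3],-A[:,3],rcond=None)[0]
    r=[np.round(proj(t,X)-[u,v],1).tolist() for t,u,v in obs]
    return np.round(X,1),r
def proj(tag,X):
    q=P(load(tag))@np.r_[X,1]; return q[:2]/q[2]
def atz(tag,u,v,z):
    p=P(load(tag)); A=np.array([u*p[2]-p[0],v*p[2]-p[1]])
    return np.round(np.linalg.solve(A[:,:2],-A[:,3]-A[:,2]*z),1)
E
python3 - <<'E'
from h import *
for n in ("scene","side","wrist"):
    f=snap(n,n+'0'); print(n,f['fov_y'],f['cx'],f['cy'],(-np.array(f['R']).T@f['t']).round(),f['frame'].shape, [k for k in f])
print(observe())
E
```

```text
pics
scene 57.178052585372946 255.8949034547855 194.17653535321332 [1282.  277.  593.] (384, 512, 3) ['frame', 'fov_y', 'cx', 'cy', 'R', 't']
side 50.988957280466856 255.61403835627232 193.5468648407189 [ 454. -801.  567.] (384, 512, 3) ['frame', 'fov_y', 'cx', 'cy', 'R', 't']
wrist 69.35191878302983 258.3595435107989 189.33844797630144 [  91. -548.  374.] (384, 512, 3) ['frame', 'fov_y', 'cx', 'cy', 'R', 't']
{'t': 0.15, 'joints': array([-9.74400804e-01,  2.55635383e-01,  1.07301328e-01, -3.34970800e-04,
       -1.42390022e+00, -2.84585515e-01]), 'joint_vel': array([-2.23454740e-04, -2.26073785e-03,  4.07013270e-03,  1.45674999e-03,
       -3.46070140e-04, -2.44280643e-05]), 'joint_torque': array([-2.39128767e-04, -3.86943841e+01,  2.38080525e+01,  5.36661163e+00,
       -4.60991490e-03,  5.07448505e-06]), 'eef_pos': array([ 168.66456447, -523.15187879,  255.59343033]), 'orientation': array([ 3.14011952e+00, -8.57534008e-05, -2.82983185e+00]), 'wrist_force': array([-0.46879499,  0.32832868,  0.0623035 ]), 'wrist_torque': array([-0.01440988, -0.00991118,  0.0162321 ]), 'opening': 85.250724223178}
```

View pics/scene0.png

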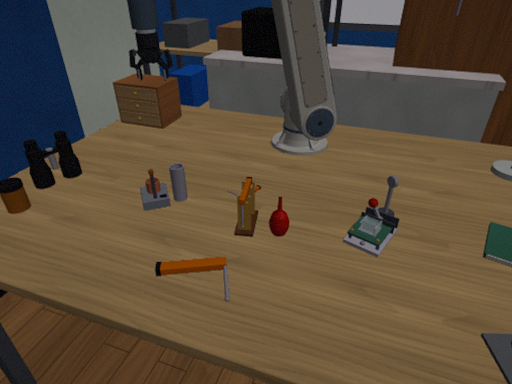

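View pics/side0.png

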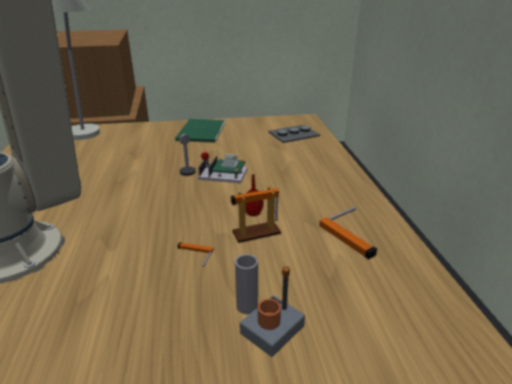

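View pics/wrist0.png

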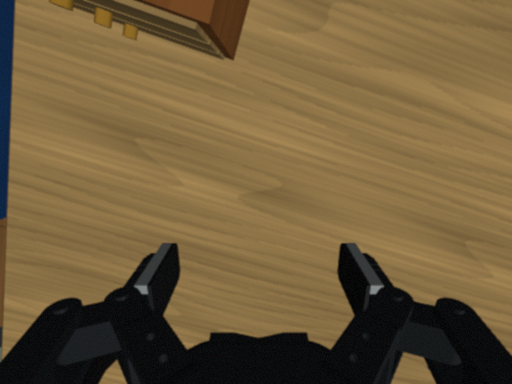

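Scene view: demagnetiser about (155,195), chrome tube (178,183), rest with tool (247,207), blower (279,220), mount (371,232), jig (391,200). Large and small decoy tools lie on the bench. I'll enlarge these next.

```bash
python3 - <<'E'
from h import *
crop('scene0',130,150,300,245,4.7,'c1'); crop('scene0',330,160,420,260,6,'c2')
crop('side0',215,170,325,245,7,'c3'); crop('side0',170,125,260,190,8,'c4'); crop('side0',220,245,320,355,5.4,'c5')
E
```

```text
(no output)
```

View pics/c1.png

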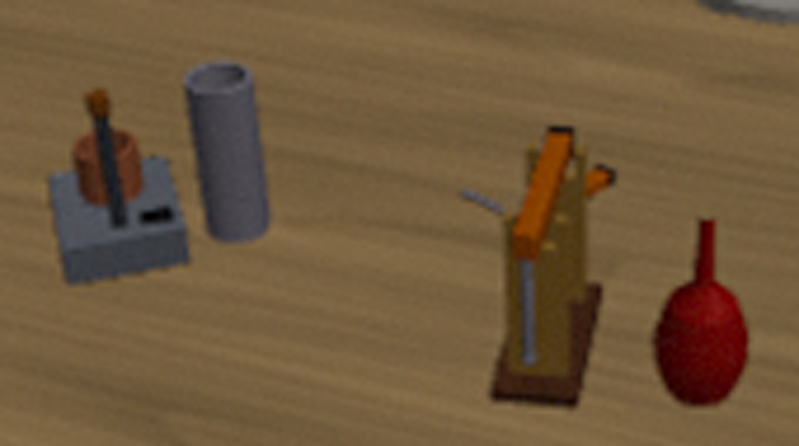

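View pics/c2.png

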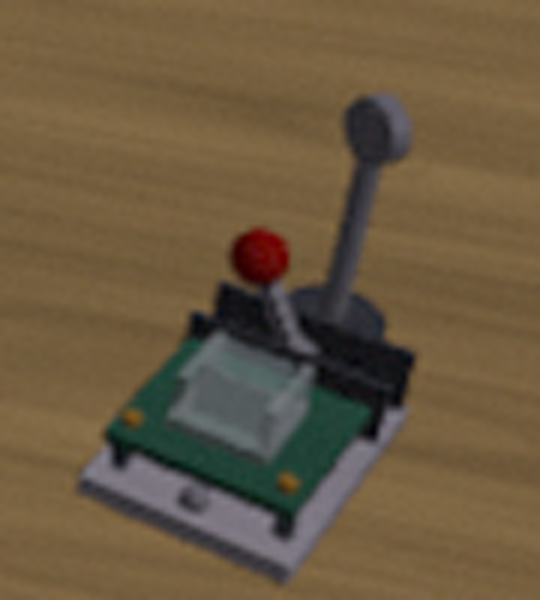

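View pics/c3.png

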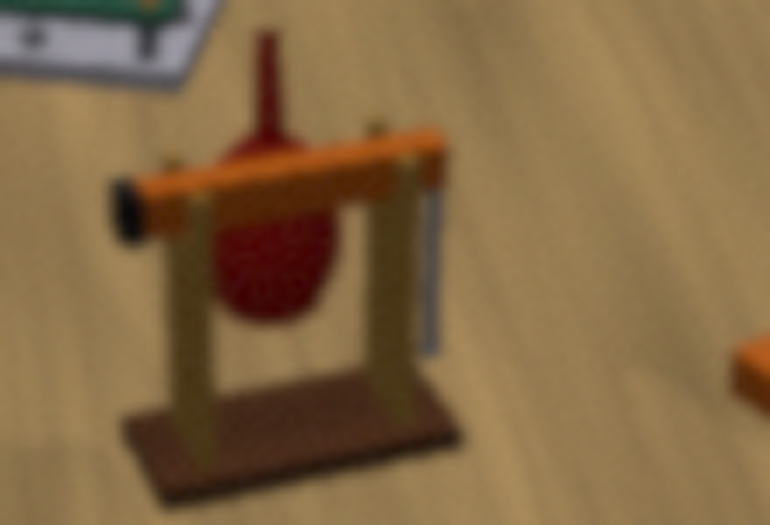

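View pics/c4.png

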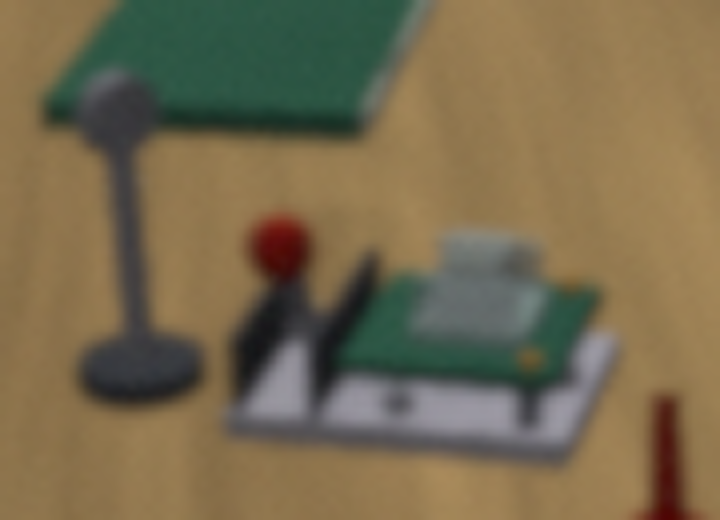

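View pics/c5.png

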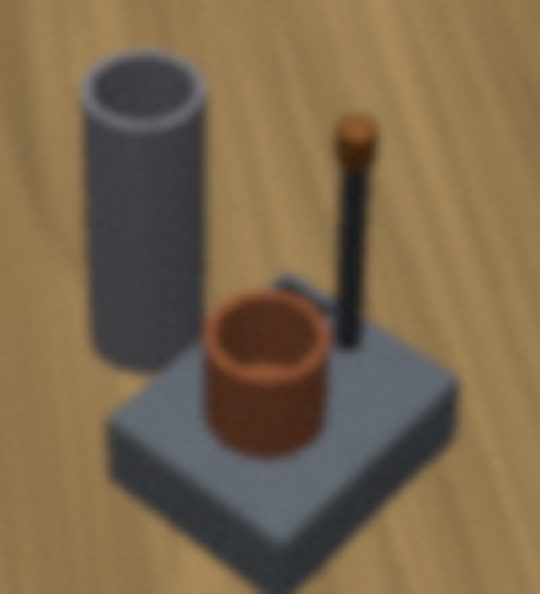

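```bash
cat > r.py <<'E'
from h import *
def c1(x,y): return ('scene0',130+x/4.7,150+y/4.7)
def c2(x,y): return ('scene0',330+x/6,160+y/6)
def c3(x,y): return ('side0',215+x/7,170+y/7)
def c4(x,y): return ('side0',170+x/8,125+y/8)
def c5(x,y): return ('side0',220+x/5.4,245+y/5.4)
for n,a,b in [('tip',c1(528,361),c3(430,354)),('shanktop',c1(527,262),c3(433,190)),
 ('handle back top',c1(560,133),c3(122,183)),('lamp',c1(97,92),c5(357,120)),('cup',c1(107,142),c5(267,335)),
 ('knob',c2(260,257),c4(280,247)),('jigdisc',c2(378,130),c4(118,112)),('jigfoot',c2(335,312),c4(140,365)),
 ('blowtop',c1(706,222),c3(267,35)),('tube',c1(219,77),c5(144,90)),('base -y+x',c2(80,487),c4(567,460)),('base +y+x',c2(287,578),c4(617,340)),
 ('foot +x-y',c1(493,395),c3(460,437)),]:
    print(n,*tri(a,b))
E
python3 r.py
```

```text
tip [616.7   1.4  26.1] [[-0.1, 0.1], [-0.0, -0.0]]
shanktop [616.1   1.9  91.9] [[-0.1, 0.1], [-0.1, -0.1]]
handle back top [511.7 -16.8 112. ] [[0.5, -0.6], [0.5, 0.6]]
lamp [ 578.  -283.1  121.7] [[-0.0, 0.0], [-0.0, -0.0]]
cup [ 544.8 -310.6   62.6] [[-0.4, 0.3], [-0.6, -0.4]]
knob [456.6 309.9  69.7] [[0.0, -0.1], [0.0, 0.0]]
jigdisc [400.  349.3 110.9] [[0.1, -0.1], [0.0, 0.1]]
jigfoot [398.3 349.5   7.2] [[-0.5, 0.8], [-0.3, -0.5]]
blowtop [571.9  87.3 109.6] [[0.1, -0.1], [0.1, 0.1]]
tube [ 515.4 -240.9  107. ] [[-0.2, 0.2], [-0.2, -0.2]]
base -y+x [556.7 254.4   1.9] [[-0.1, 0.2], [-0.1, -0.1]]
base +y+x [587.1 341.6   6. ] [[0.4, -0.5], [0.2, 0.3]]
foot +x-y [624.5 -16.9   3. ] [[-0.0, 0.0], [-0.0, -0.0]]
```

```bash
cat >> h.py <<'E'
from scipy.spatial.transform import Rotation as Ro
def go(x,y,z,yaw):
    s=observe(); R=Ro.from_euler('xyz',s['orientation']).as_matrix()
    d=R.T@(np.array([x,y,z])-s['eef_pos'])
    turn=-((yaw-s['orientation'][2]+np.pi)%(2*np.pi)-np.pi)
    print('t',round(s['t'],2),'pos',s['eef_pos'].round(1),'rpy',s['orientation'].round(4),'j',s['joints'].round(2),'F',s['wrist_force'].round(1),'op',round(s['opening'],1))
    print('shift mm',d.round(1),'turn',round(turn,4),'rows>=',np.linalg.norm(d)/41.7,abs(turn)/.125)
E
python3 -c "
from h import *
go(490,-18,256,0.16)"
```

```text
t 0.15 pos [ 168.7 -523.2  255.6] rpy [ 3.1401e+00 -1.0000e-04 -2.8298e+00] j [-0.97  0.26  0.11 -0.   -1.42 -0.28] F [-0.5  0.3  0.1] op 85.3
shift mm [-4.608e+02  3.822e+02  1.000e-01] turn -2.9898 rows>= 14.357181127503031 23.918654802741813
```

servo_tool:
  series:
    - [-0.46, 0.382, 0, -2.4, 0.045]
    - [-0.46, 0.382, 0, -2.4, 0.045]
    - [-0.46, 0.382, 0, -2.4, 0.045]
    - [-0.46, 0.382, 0, -2.4, 0.045]
    - [-0.46, 0.382, 0, -2.4, 0.045]
    - [-0.46, 0.382, 0, -2.4, 0.045]
    - [-0.46, 0.382, 0, -2.4, 0.045]
    - [-0.46, 0.382, 0, -2.4, 0.045]
    - [-0.46, 0.382, 0, -2.4, 0.045]
    - [-0.46, 0.382, 0, -2.4, 0.045]
    - [-0.46, 0.382, 0, -2.4, 0.045]
    - [-0.46, 0.382, 0, -2.4, 0.045]
    - [-0.46, 0.382, 0, -2.4, 0.045]
    - [-0.46, 0.382, 0, -2.4, 0.045]
    - [-0.46, 0.382, 0, -2.4, 0.045]
    - [-0.46, 0.382, 0, -2.4, 0.045]
    - [-0.46, 0.382, 0, -2.4, 0.045]
    - [-0.46, 0.382, 0, -2.4, 0.045]
    - [-0.46, 0.382, 0, -2.4, 0.045]
    - [-0.46, 0.382, 0, -2.4, 0.045]

```text
t: 1.82
eef_pos: [489.2, -18.4, 255.8]
orientation: [-3.141, 0.002, -0.425]
wrist_force: [-0.7, 0.8, -0.0]
opening: 45.1
```

```bash
python3 -c "
from h import *
go(490,-18,256,0.16)"
```

```text
t 1.82 pos [489.2 -18.4 255.8] rpy [-3.141e+00  1.700e-03 -4.247e-01] j [ 0.28  0.14 -0.04 -0.   -1.39  0.86] F [-0.7  0.8 -0. ] op 45.1
shift mm [ 0.6 -0.7 -0.2] turn -0.5847 rows>= 0.022342056417413478 4.6776635273088445
```

servo_tool:
  series:
    - [0, 0, 0, -0.585, 0.045]
    - [0, 0, 0, -0.585, 0.045]
    - [0, 0, 0, -0.585, 0.045]
    - [0, 0, 0, -0.585, 0.045]
    - [0, 0, 0, -0.585, 0.045]
    - [0, 0, 0, -0.585, 0.045]
    - [0, 0, 0, -0.585, 0.045]

```text
t: 2.4
eef_pos: [489.0, -18.4, 255.6]
orientation: [-3.14, 0.001, 0.155]
wrist_force: [-0.6, -0.2, 0.7]
opening: 45.0
```

```bash
python3 -c "
from h import *
go(562,-7,256,0.16)
snap('wrist','w1')"
```

```text
t 2.4 pos [489.  -18.4 255.6] rpy [-3.140e+00  1.400e-03  1.555e-01] j [ 0.28  0.14 -0.04 -0.   -1.39  1.44] F [-0.6 -0.2  0.7] op 45.0
shift mm [73.8  0.  -0.5] turn -0.0045 rows>= 1.7708666852418289 0.036308080645518714
```

View pics/w1.png

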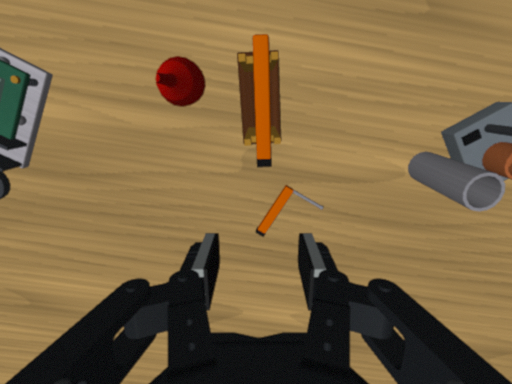

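```bash
python3 -c "
from h import *
crop('w1',215,20,310,180,3.7,'c6')"
```

```text
(no output)
```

View pics/c6.png

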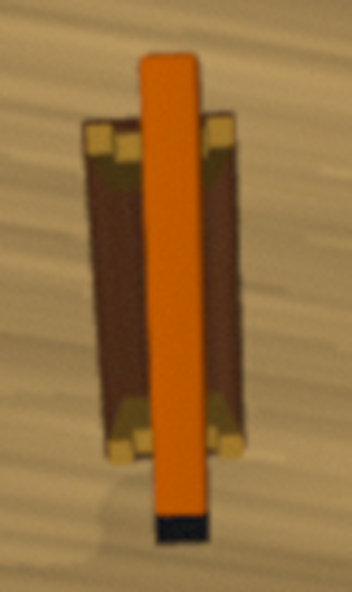

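```bash
python3 -c "
from h import *
q=lambda x,y,z=114: atz('w1',215+x/3.7,20+y/3.7,z)
b,f=q(182,543),q(169,56); d=f-b; print(b,f,np.linalg.norm(d),np.arctan2(d[1],d[0]), 'center',b+d*55/113)
bp=(q(120,450)+q(231,445))/2; fp=(q(98,137)+q(220,130))/2; d=fp-bp; print('rest',bp,fp,np.linalg.norm(d),np.arctan2(d[1],d[0]),(bp+fp)/2)
go(562,-7,190,0.16)
"
```

```text
[506.5 -21.1] [617.2  -0. ] 112.69294565322184 0.18834603313609746 center [560.38053097 -10.8300885 ]
rest [530.7  -15.45] [ 6.012e+02 -2.500e-01] 72.11996949527918 0.2123522905277805 [565.95  -7.85]
t 2.45 pos [489.1 -18.4 255.7] rpy [-3.1401e+00  1.3000e-03  1.5580e-01] j [ 0.28  0.14 -0.04 -0.   -1.39  1.44] F [ 0.6 -0.7  0.2] op 45.1
shift mm [73.9  0.2 65.6] turn -0.0042 rows>= 2.3698507580658825 0.03388643174503869
```

servo_tool:
  series:
    - [0.02, 0.001, 0.02, -0.02, 0.045]
    - [0.045, 0.002, 0.04, -0.03, 0.045]
    - [0.071, 0.003, 0.066, -0.033, 0.045]
    - [0.071, 0.003, 0.066, -0.033, 0.045]
    - [0.071, 0.003, 0.066, -0.033, 0.045]

```text
t: 2.87
eef_pos: [559.2, -10.4, 187.0]
orientation: [-3.14, 0.006, 0.186]
wrist_force: [-0.2, -0.9, 0.9]
opening: 45.0
```

```bash
python3 -c "
from h import *
go(562,-10,190,0.19)
snap('wrist','w2')
snap('side','s2')
crop('s2',200,150,330,250,6,'c7')
"
```

```text
t 2.87 pos [559.2 -10.4 187. ] rpy [-3.1402  0.0064  0.1856] j [ 0.26  0.31  0.   -0.   -1.27  1.5 ] F [-0.2 -0.9  0.9] op 45.0
shift mm [ 2.8  0.1 -3. ] turn -0.0044 rows>= 0.09750790563169968 0.03525621552142866
```

View pics/w2.png

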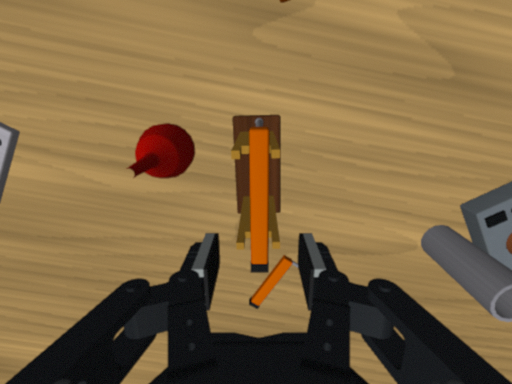

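View pics/c7.png

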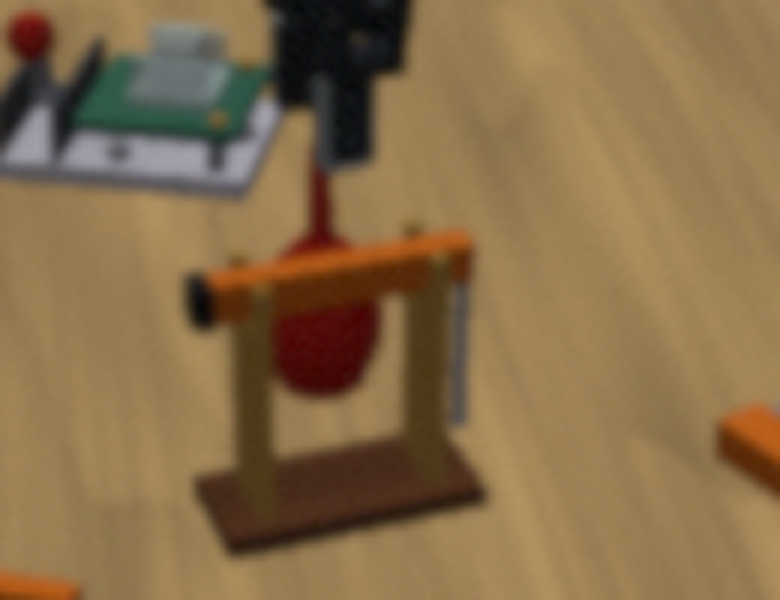

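```bash
python3 -c "
from h import *
crop('w2',220,105,300,280,3.4,'c8')
"
```

```text
(no output)
```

View pics/c8.png

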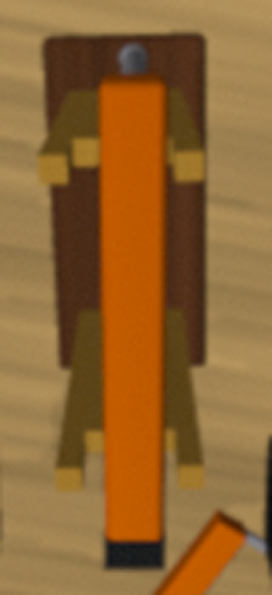

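```bash
python3 -c "
from h import *
a=lambda x,y:('w1',215+x/3.7,20+y/3.7)
b=lambda x,y:('w2',220+x/3.4,105+y/3.4)
print('front',*tri(a(169,56),b(133,81)));print('back',*tri(a(182,543),b(135,568)))
for p,q in [((120,450),(69,478)),((231,445),(191,476)),((98,137),(53,169)),((220,130),(188,166))]: print(*tri(a(*p),b(*q)))
q=lambda x,y,z=114: atz(*b(x,y),z)
B,f=q(135,568),q(133,81); d=f-B; print(B,f,np.linalg.norm(d),np.arctan2(d[1],d[0]), 'center',B+d*55/113)
bp=(q(69,478)+q(191,476))/2; fp=(q(53,169)+q(188,166))/2; d=fp-bp; print('rest',bp,fp,np.linalg.norm(d),np.arctan2(d[1],d[0]),(bp+fp)/2)
print(q(45,37,10),q(205,35,10))
go(561.4,-10.5,111,0.185)
"
```

```text
front [6.178e+02 2.000e-01 1.102e+02] [[-0.1, -0.0], [0.2, 0.0]]
back [506.7 -21.1 114.8] [[0.1, -0.0], [-0.1, -0.0]]
[528.1  -1.7 115.4] [[0.0, 0.0], [-0.0, -0.0]]
[533.6 -29.1 115.1] [[-0.0, 0.0], [0.0, -0.0]]
[598.1  13.3 115.6] [[0.2, 0.0], [-0.2, -0.0]]
[603.8 -13.8 115.6] [[-0.1, 0.0], [0.1, 0.0]]
[506.2 -21.2] [6.183e+02 4.000e-01] 114.16203396926664 0.1903522130002476 center [560.7619469  -10.68672566]
rest [530.15 -15.5 ] [ 6.0065e+02 -3.5000e-01] 72.10944806334327 0.2116744751012441 [565.4    -7.925]
[614.4  26.6] [623.9 -20.9]
t 2.97 pos [559.7 -10.4 190.3] rpy [-3.1405e+00  4.0000e-04  1.8710e-01] j [ 0.26  0.3   0.   -0.   -1.27  1.5 ] F [-0.5 -0.2  0.3] op 45.1
shift mm [ 1.7  0.5 79.3] turn 0.0021 rows>= 1.9025738102746341 0.01660594925305503
```

servo_tool:
  series:
    - [0.001, 0.0005, 0.03, -0.003, 0.045]
    - [0.001, 0.0005, 0.06, -0.003, 0.045]
    - [0.001, 0.0005, 0.079, -0.003, 0.045]
    - [0.001, 0.0005, 0.079, -0.003, 0.045]
    - [0.001, 0.0005, 0.079, -0.003, 0.045]
  squeeze: 40

```text
t: 3.38
eef_pos: [560.6, -10.9, 112.7]
orientation: [-3.141, -0.0, 0.19]
wrist_force: [-0.2, -0.3, 0.2]
opening: 45.0
```

```bash
python3 -c "
from h import *
go(560.7,-10.6,111,0.19)
snap('wrist','w3')
"
```

```text
t 3.38 pos [560.6 -10.9 112.7] rpy [-3.1412e+00 -5.0000e-04  1.8980e-01] j [ 0.26  0.36 -0.12 -0.   -1.09  1.5 ] F [-0.2 -0.3  0.2] op 45.0
shift mm [ 0.1 -0.2  1.7] turn -0.0002 rows>= 0.04113479548054216 0.0018255113121838917
```

View pics/w3.png

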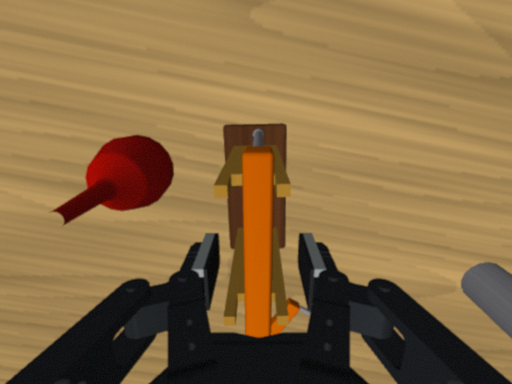

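The handle runs down the picture at column 258, midway between the fingertips (218 and 300), so I'll close on it.

servo_tool:
  series:
    - [0, 0, 0.0015, 0, 0.025]
    - [0, 0, 0.0015, 0, 0.008]
    - [0, 0, 0.0015, 0, 0.005]
    - [0, 0, 0.0015, 0, 0.005]
    - [0, 0, 0.0015, 0, 0.005]
    - [0, 0, 0.0015, 0, 0.005]
    - [0, 0, 0.0015, 0, 0.005]
  squeeze: 50

```text
t: 4.02
eef_pos: [562.7, -10.5, 114.4]
orientation: [3.141, -0.006, 0.191]
wrist_force: [-2.0, 1.6, 7.0]
opening: 12.4
```

```bash
python3 -c "
from h import *
go(560.7,-10.6,221,0.19)
"
```

```text
t 4.02 pos [562.7 -10.5 114.4] rpy [ 3.1414 -0.0065  0.1905] j [ 0.26  0.36 -0.12  0.   -1.09  1.5 ] F [-2.   1.6  7. ] op 12.4
shift mm [  -1.3   -0.3 -106.6] turn 0.0005 rows>= 2.557507867071271 0.004287502361592033
```

servo_tool:
  series:
    - [-0.001, 0, -0.02, 0, 0.005]
    - [-0.001, 0, -0.04, 0, 0.005]
    - [-0.001, 0, -0.06, 0, 0.005]
    - [-0.001, 0, -0.085, 0, 0.005]
    - [-0.001, 0, -0.107, 0, 0.005]
    - [-0.001, 0, -0.107, 0, 0.005]
    - [-0.001, 0, -0.107, 0, 0.005]
    - [-0.001, 0, -0.107, 0, 0.005]

```text
t: 4.68
eef_pos: [560.6, -10.7, 220.8]
orientation: [-3.141, -0.006, 0.19]
wrist_force: [-0.1, -0.0, -1.9]
opening: 12.9
```

```bash
python3 -c "
from h import *
go(560.7,-10.6,221,0.19)
snap('side','s4');snap('wrist','w4');snap('scene','sc4')
crop('s4',200,80,330,240,5,'c9');crop('sc4',200,100,310,240,5,'c10')
"
```

```text
t 4.68 pos [560.6 -10.7 220.8] rpy [-3.1411 -0.0057  0.1903] j [ 0.26  0.29  0.06 -0.   -1.34  1.5 ] F [-0.1 -0.  -1.9] op 12.9
shift mm [ 0.1 -0.1 -0.2] turn 0.0003 rows>= 0.006069726919585469 0.0020891422955067185
```

View pics/c9.png

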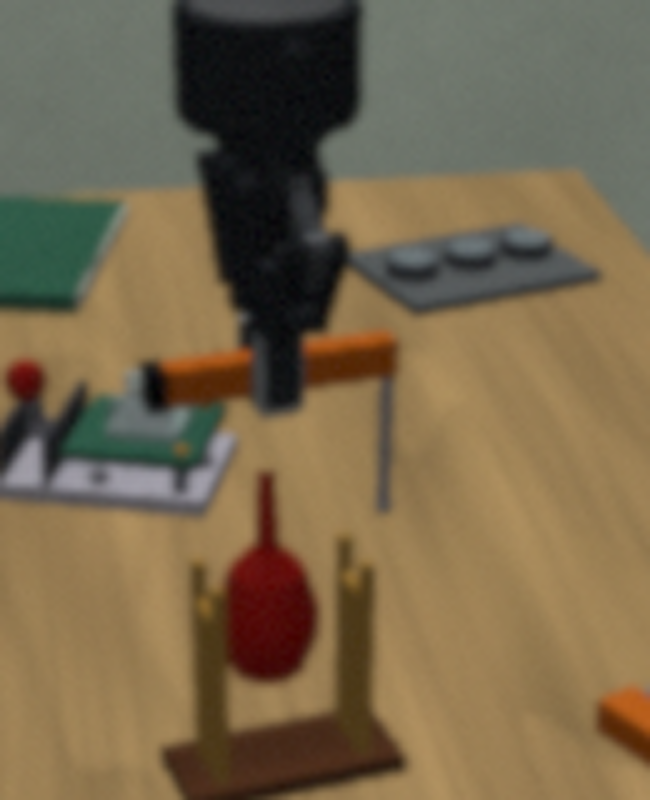

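View pics/c10.png

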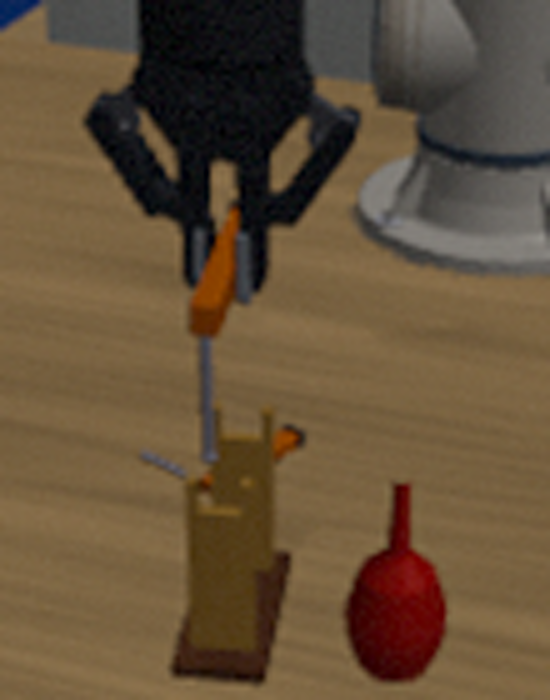

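View pics/w4.png

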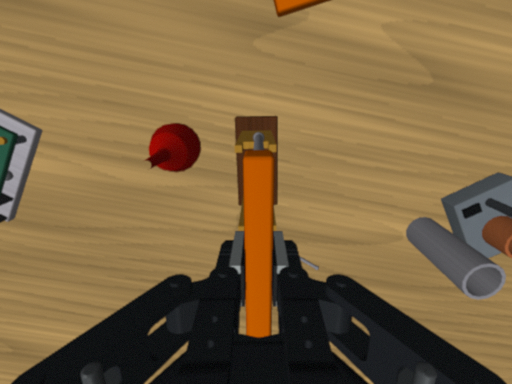

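```bash
python3 -c "
from h import *
a=lambda x,y:('s4',200+x/5,80+y/5)
b=lambda x,y:('sc4',200+x/5,100+y/5)
print('tip',*tri(a(383,512),b(208,460)))
print('shanktop',*tri(a(387,376),b(206,338)))
X=tri(a(383,512),b(208,460))[0]
print('rel to TCP', Ro.from_euler('xyz',observe()['orientation']).as_matrix().T@(X-observe()['eef_pos']))
print(proj('w4',X))
"
```

```text
tip [614.5   0.9 131.5] [[-0.0, -0.0], [-0.0, 0.1]]
shanktop [614.8   1.7 199.3] [[-0.0, -0.0], [-0.0, 0.0]]
rel to TCP [54.9658688  -1.36519309 88.89361246]
[256.7741373  133.95729779]
```

```bash
python3 -c "
from h import *
go(441,-361,224,0.45)
"
```

```text
t 4.83 pos [560.4 -10.9 220.2] rpy [-3.1416 -0.0041  0.1904] j [ 0.26  0.29  0.06  0.   -1.34  1.5 ] F [ 0.1 -0.4 -1.2] op 13.0
shift mm [-183.5  321.2   -4.6] turn -0.2596 rows>= 8.870853667944715 2.076581988695562
```

servo_tool:
  series:
    - [-0.008, 0.015, -0.005, -0.02, 0.005]
    - [-0.023, 0.04, -0.005, -0.05, 0.005]
    - [-0.04, 0.07, -0.005, -0.08, 0.005]
    - [-0.058, 0.1, -0.005, -0.12, 0.005]
    - [-0.075, 0.13, -0.005, -0.15, 0.005]
    - [-0.092, 0.16, -0.005, -0.18, 0.005]
    - [-0.109, 0.19, -0.005, -0.21, 0.005]
    - [-0.126, 0.22, -0.005, -0.24, 0.005]
    - [-0.143, 0.25, -0.005, -0.26, 0.005]
    - [-0.16, 0.28, -0.005, -0.26, 0.005]
    - [-0.175, 0.305, -0.005, -0.26, 0.005]
    - [-0.184, 0.321, -0.005, -0.26, 0.005]
    - [-0.184, 0.321, -0.005, -0.26, 0.005]
    - [-0.184, 0.321, -0.005, -0.26, 0.005]
    - [-0.184, 0.321, -0.005, -0.26, 0.005]

```text
t: 6.08
eef_pos: [440.4, -360.5, 223.8]
orientation: [-3.142, -0.004, 0.45]
wrist_force: [0.2, 0.2, -0.4]
opening: 13.1
```

```bash
python3 -c "
from h import *
go(441,-361,224,0.45)
snap('side','s5');snap('wrist','w5')
"
```

```text
t 6.08 pos [ 440.4 -360.5  223.8] rpy [-3.1416 -0.0036  0.4503] j [-0.41  0.3   0.09 -0.   -1.36  2.43] F [ 0.2  0.2 -0.4] op 13.1
shift mm [ 0.3  0.7 -0.2] turn 0.0003 rows>= 0.019116428704239786 0.0020086781038379797
```

View pics/w5.png

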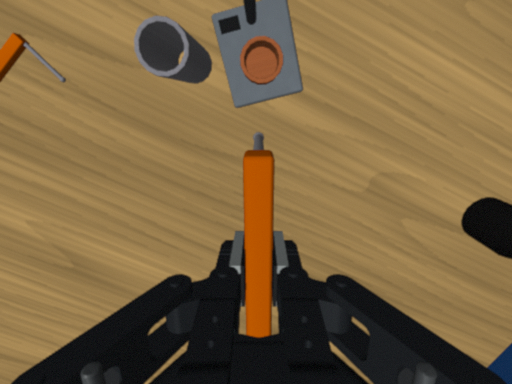

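View pics/s5.png

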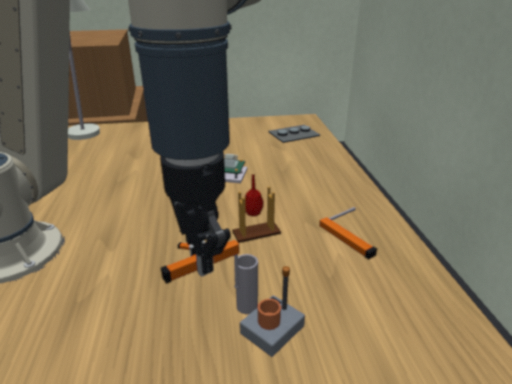

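```bash
python3 -c "
from h import *
crop('w5',200,0,320,160,4.5,'c11')
"
```

```text
(no output)
```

View pics/c11.png

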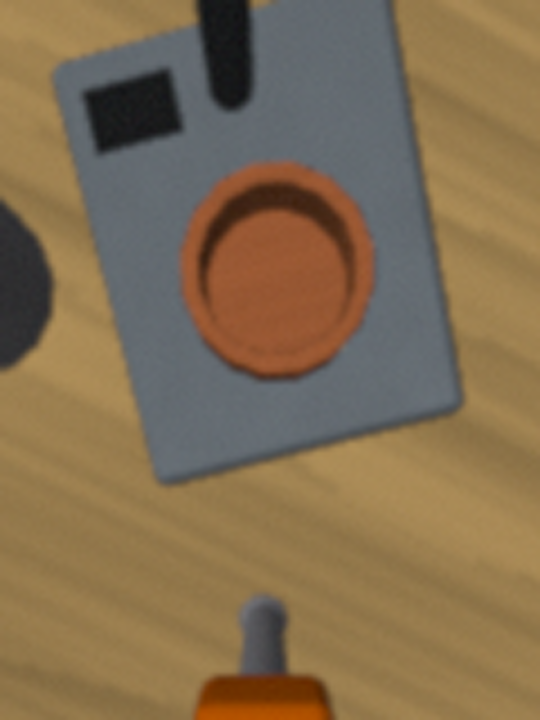

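```bash
python3 -c "
from h import *
u=('w5',200+278/4.5,268/4.5)
c=atz(*u,65); print(c)
print('tri w/side',tri(u,('side0',220+267/5.4,245+333/5.4)), tri(u,('side0',220+267/5.4,245+333/5.4),('scene0',130+107/4.7,150+142/4.7)))
o=observe()
t=('w5',200+263/4.5,609/4.5); X=np.r_[atz(*t,135),135]; print('tip',X, Ro.from_euler('xyz',o['orientation']).as_matrix().T@(X-o['eef_pos']))
L=('w5',200+231/4.5,95/4.5); print('lampbase',atz(*L,30))
"
```

```text
[ 544.4 -313.3]
tri w/side (array([ 544.9, -313.4,   65.3]), [[0.4, -0.6], [-0.2, 0.0]]) (array([ 544.6, -311.2,   63.1]), [[-2.0, -1.1], [-0.6, 0.0], [-0.6, 0.1]])
tip [ 489.5 -336.4  135. ] [53.75778339 -0.12120099 89.43249351]
lampbase [ 574.9 -287.4]
```

```bash
python3 -c "
from h import *
go(495.5,-337,224,0.45)
"
```

```text
t 6.18 pos [ 440.8 -360.1  224.2] rpy [ 3.1409 -0.004   0.4515] j [-0.41  0.3   0.09 -0.   -1.36  2.43] F [ 0.4 -0.1 -0.8] op 13.0
shift mm [59.2  3.1  0.5] turn 0.0015 rows>= 1.4227778569477563 0.012071150484167958
```

servo_tool:
  series:
    - [0.02, 0.001, 0, 0.001, 0.005]
    - [0.04, 0.002, 0, 0.001, 0.005]
    - [0.059, 0.003, 0, 0.001, 0.005]
    - [0.059, 0.003, 0, 0.001, 0.005]
    - [0.059, 0.003, 0, 0.001, 0.005]
    - [0.059, 0.003, 0, 0.001, 0.005]

```text
t: 6.68
eef_pos: [495.3, -336.4, 224.4]
orientation: [3.141, -0.004, 0.452]
wrist_force: [0.8, -0.1, 0.0]
opening: 13.0
```

```bash
python3 -c "
from h import *
go(495.5,-337,132,0.45)
snap('wrist','w6'); snap('side','s6');snap('scene','sc6')
crop('w6',200,80,320,200,4.5,'c12')
crop('s6',200,220,320,355,4.4,'c13');crop('sc6',120,110,220,220,5,'c14')
"
```

```text
t 6.68 pos [ 495.3 -336.4  224.4] rpy [ 3.1412 -0.0037  0.4519] j [-0.34  0.36  0.18 -0.   -1.38  2.36] F [ 0.8 -0.1  0. ] op 13.0
shift mm [-0.4  0.6 92.4] turn 0.0019 rows>= 2.215991483417549 0.01493875755250329
```

View pics/c12.png

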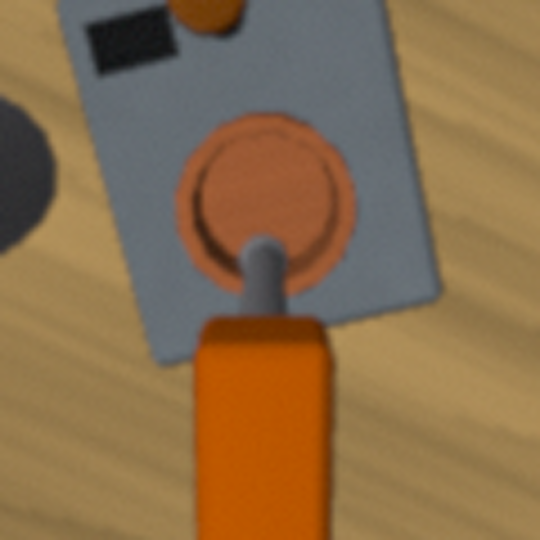

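View pics/c13.png

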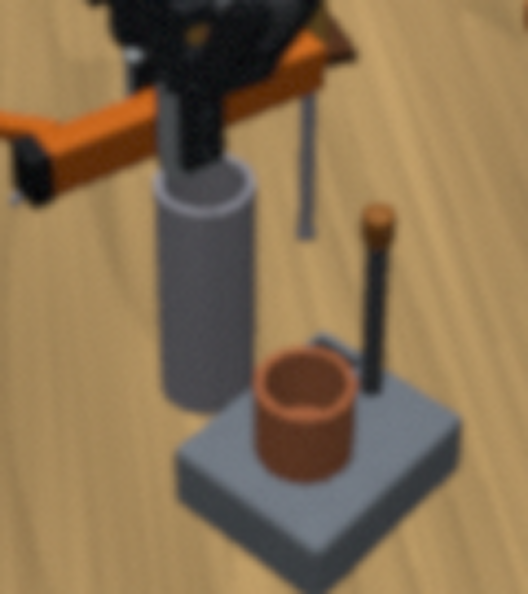

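View pics/c14.png

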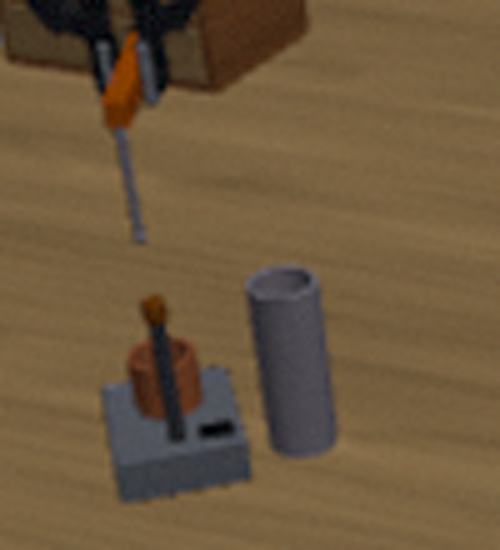

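```bash
python3 -c "
from h import *
a=lambda x,y:('s6',200+x/4.4,220+y/4.4)
b=lambda x,y:('sc6',120+x/5,110+y/5)
w=lambda x,y:('w6',200+x/4.5,80+y/4.5)
print('tip',*tri(a(306,240),b(140,242)))
print('cup',*tri(a(305,382),b(166,357)))
print('cup w65',atz(*w(267,204),65), 'tip w135',atz(*w(264,250),135))
print('lamp',atz(*w(207,0),122))
"
```

```text
tip [ 544.4 -312.   134.7] [[-0.1, -0.1], [-0.1, 0.1]]
cup [ 545.6 -308.2   60.1] [[-0.2, -0.2], [-0.2, 0.1]]
cup w65 [ 545.1 -313.2] tip w135 [ 544.  -312.9]
lamp [ 575.1 -287.3]
```

servo_tool:
  series:
    - [0.0005, 0, 0.02, 0, 0.005]
    - [0.0005, 0, 0.04, 0, 0.005]
    - [0.0005, 0, 0.055, 0, 0.005]
    - [0.0005, 0, 0.07, 0, 0.005]
    - [0.0005, 0, 0.08, 0, 0.005]
    - [0.0005, 0, 0.087, 0, 0.005]
    - [0.0005, 0, 0.092, 0, 0.005]
    - [0.0005, 0, 0.092, 0, 0.005]
    - [0.0005, 0, 0.092, 0, 0.005]
    - [0.0005, 0, 0.092, 0, 0.005]

```text
t: 7.67
eef_pos: [496.1, -337.1, 133.7]
orientation: [3.139, -0.005, 0.45]
wrist_force: [-0.3, -0.0, -0.8]
opening: 13.2
```

```bash
python3 -c "
from h import *
snap('side','s7');snap('wrist','w7');go(495.5,-337,224,0.45)
crop('s7',200,220,320,355,4.4,'c15')
crop('w7',180,40,330,200,3.7,'c16')
"
```

```text
t 7.77 pos [ 496.1 -337.   133.5] rpy [ 3.1395 -0.005   0.4505] j [-0.34  0.41  0.02 -0.   -1.17  2.36] F [ 0.  -0.8 -1.1] op 13.3
shift mm [ -0.1  -0.  -90.5] turn 0.0005 rows>= 2.1692511690060305 0.004207051022241615
```

View pics/c15.png

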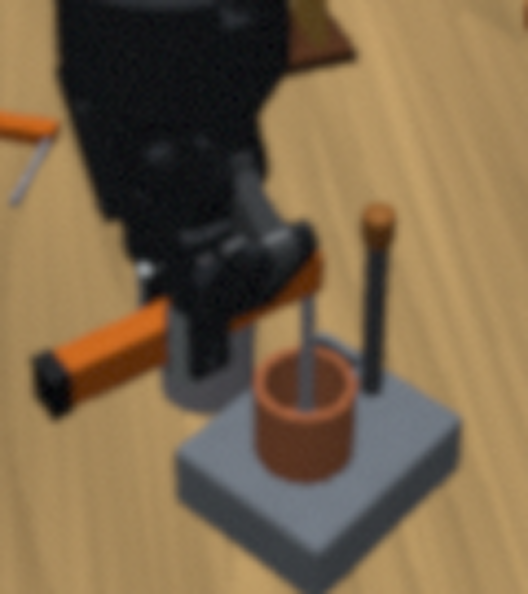

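View pics/c16.png

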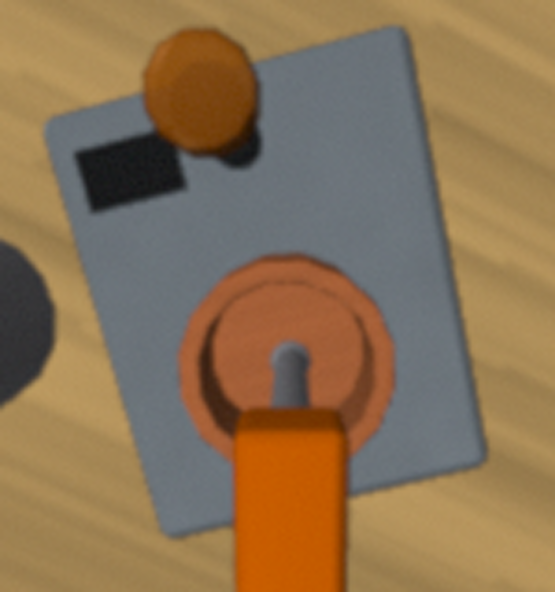

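The tip hangs centrally in the cup, about 20 mm below the rim. I'll hold it a little deeper, then lift.

servo_tool:
  series:
    - [0, 0, 0.002, 0, 0.005]
    - [0, 0, 0.002, 0, 0.005]
    - [0, 0, 0.002, 0, 0.005]
    - [0, 0, 0.002, 0, 0.005]
    - [0, 0, 0.002, 0, 0.005]
    - [0, 0, 0.002, 0, 0.005]
    - [0, 0, -0.01, 0, 0.005]
    - [0, 0, -0.03, 0, 0.005]
    - [0, 0, -0.055, 0, 0.005]
    - [0, 0, -0.08, 0, 0.005]
    - [0, 0, -0.1, 0, 0.005]
    - [0, 0, -0.1, 0, 0.005]
    - [0, 0, -0.1, 0, 0.005]

```text
t: 8.85
eef_pos: [496.1, -337.2, 234.9]
orientation: [3.137, -0.007, 0.45]
wrist_force: [-0.7, 0.6, -1.2]
opening: 12.9
```

```bash
python3 -c "
from h import *
M=np.array([[.945,.327],[-.327,.945]]) # cols x,y
piv=np.array([465,335.])
for y in (-28-16-25,):
    tip=piv+M@[0,y]; print('tip',tip,'tcp',tip-55*M[:,1])
T=tip-55*M[:,1]-M[:,1]*40
print(T); go(T[0],T[1],235,1.238)
"
```

```text
tip [442.437 269.795] tcp [424.452 217.82 ]
[411.372 180.02 ]
t 8.85 pos [ 496.1 -337.2  234.9] rpy [ 3.1374 -0.0071  0.4505] j [-0.34  0.36  0.2  -0.   -1.4   2.36] F [-0.7  0.6 -1.2] op 12.9
shift mm [ 148.9 -502.5   -1.1] turn -0.7875 rows>= 12.56811209862434 6.300373769445315
```

servo_tool:
  series:
    - [0.005, -0.015, -0.001, -0.03, 0.005]
    - [0.015, -0.045, -0.001, -0.08, 0.005]
    - [0.026, -0.085, -0.001, -0.14, 0.005]
    - [0.038, -0.125, -0.001, -0.2, 0.005]
    - [0.05, -0.165, -0.001, -0.26, 0.005]
    - [0.062, -0.205, -0.001, -0.32, 0.005]
    - [0.074, -0.245, -0.001, -0.38, 0.005]
    - [0.086, -0.285, -0.001, -0.44, 0.005]
    - [0.098, -0.325, -0.001, -0.5, 0.005]
    - [0.11, -0.365, -0.001, -0.56, 0.005]
    - [0.121, -0.405, -0.001, -0.62, 0.005]
    - [0.132, -0.445, -0.001, -0.68, 0.005]
    - [0.142, -0.48, -0.001, -0.74, 0.005]
    - [0.149, -0.502, -0.001, -0.788, 0.005]
    - [0.149, -0.502, -0.001, -0.788, 0.005]
    - [0.149, -0.502, -0.001, -0.788, 0.005]
    - [0.149, -0.502, -0.001, -0.788, 0.005]

```text
t: 10.27
eef_pos: [411.2, 179.1, 234.0]
orientation: [3.134, -0.001, 1.238]
wrist_force: [0.1, -0.4, -0.7]
opening: 12.9
```

```bash
python3 -c "
from h import *
go(411,180,235,1.238)
snap('wrist','w8');
crop('w8',150,0,400,170,3.2,'c17')
"
```

```text
t 10.27 pos [411.2 179.1 234. ] rpy [ 3.1345e+00 -5.0000e-04  1.2382e+00] j [ 0.77  0.06 -0.19  0.01 -1.32  2.04] F [ 0.1 -0.4 -0.7] op 12.9
shift mm [ 0.7 -0.5 -1. ] turn 0.0002 rows>= 0.0313498250462706 0.001903845178588881
```

View pics/w8.png

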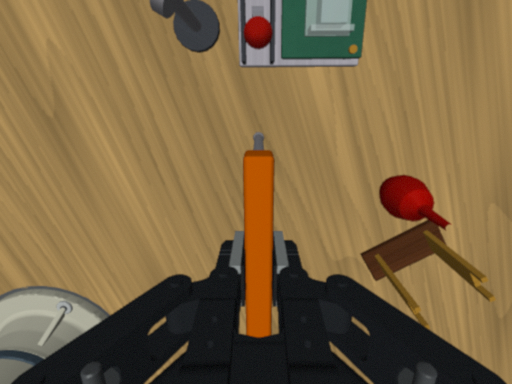

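View pics/c17.png

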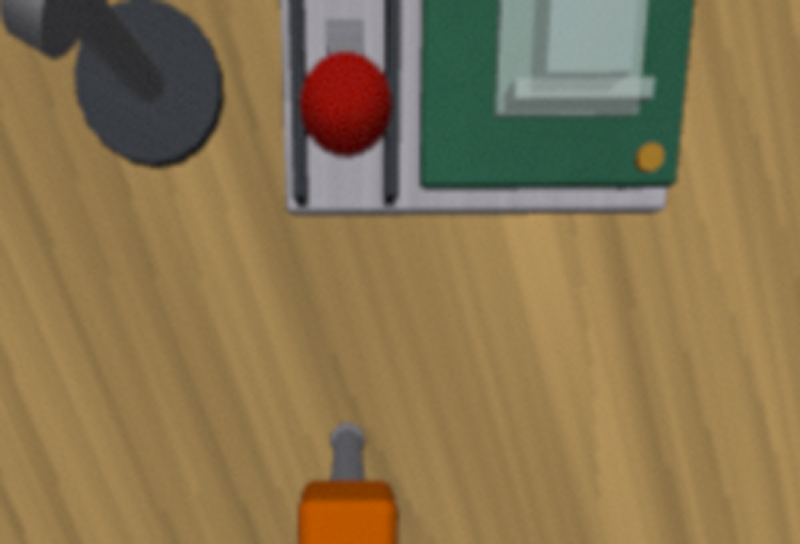

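```bash
python3 -c "
from h import *
k=atz('w8',150+346/3.2,104/3.2,69); print('knob',k)
e=[atz('w8',150+x/3.2,y/3.2,6) for x,y in ((290,212),(662,210))]; print(e, np.arctan2(*(e[1]-e[0])[::-1]))
t=atz('w8',150+347/3.2,438/3.2,146);print('tip',t)
o=observe();R=Ro.from_euler('xyz',o['orientation']).as_matrix()
print('knob in tool',R.T@(np.r_[k,69]-o['eef_pos']),'tip',R.T@(np.r_[t,146]-o['eef_pos']))
j=atz('w8',150+149/3.2,85/3.2,12); print('jig',R.T@(np.r_[j,12]-o['eef_pos']),j)
"
```

```text
knob [456.3 307.9]
[array([430.5, 293.5]), array([556.9, 250.6])] -0.3271994462168224
tip [428.9 229.4]
knob in tool [136.52900821  -1.06968396 165.37717818] tip [53.45291131 -0.70074114 88.30425165]
jig [153.16347944 -67.58927197 221.90326753] [399.3 345.3]
```

servo_tool:
  series:
    - [0, 0, 0.02, 0, 0.005]
    - [0, 0, 0.045, 0, 0.005]
    - [0, 0, 0.07, 0, 0.005]
    - [0, 0, 0.09, 0, 0.005]
    - [0.01, 0, 0.093, 0, 0.005]
    - [0.03, 0, 0.093, 0, 0.005]
    - [0.045, 0, 0.093, 0, 0.005]
    - [0.055, 0, 0.093, 0, 0.005]
    - [0.055, 0, 0.093, 0, 0.005]
    - [0.055, 0, 0.093, 0, 0.005]

```text
t: 11.15
eef_pos: [430.4, 230.7, 141.7]
orientation: [3.134, -0.001, 1.237]
wrist_force: [0.4, 0.6, -1.1]
opening: 13.3
```

```bash
python3 -c "
from h import *
go(411+.327*95,179+.945*95,141,1.238)
snap('wrist','w9');snap('side','s9');snap('scene','sc9')
crop('s9',150,90,270,190,6,'c18');crop('sc9',320,110,430,260,4,'c19')
"
```

```text
t 11.15 pos [430.4 230.7 141.7] rpy [ 3.1341e+00 -1.1000e-03  1.2371e+00] j [ 0.82  0.2  -0.27  0.01 -1.1   1.99] F [ 0.4  0.6 -1.1] op 13.3
shift mm [39.8 -1.5  0.7] turn -0.0009 rows>= 0.9542012818027489 0.007031886009652766
```

View pics/w9.png

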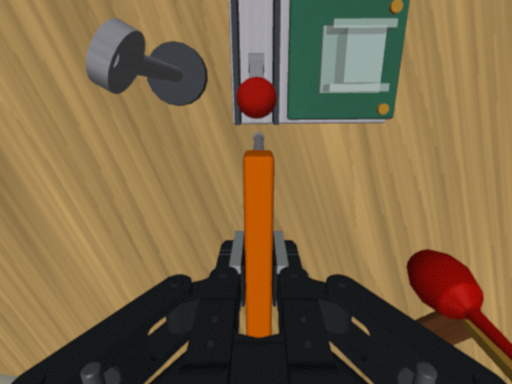

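View pics/c18.png

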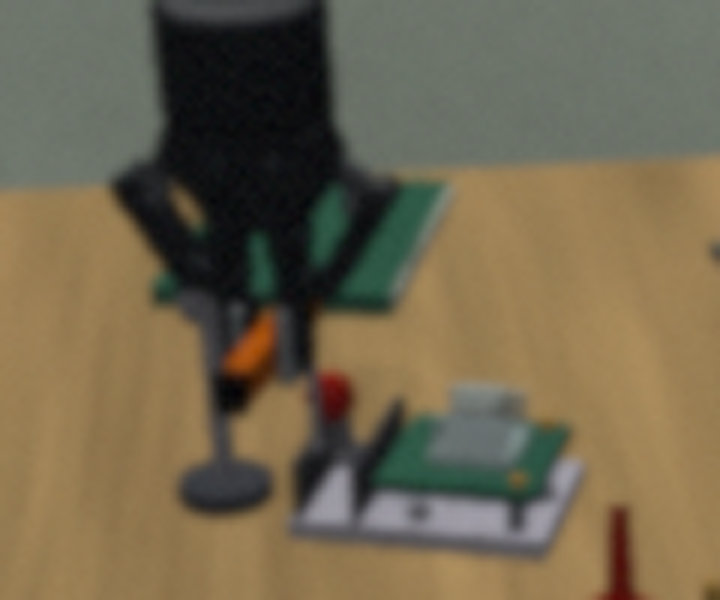

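View pics/c19.png

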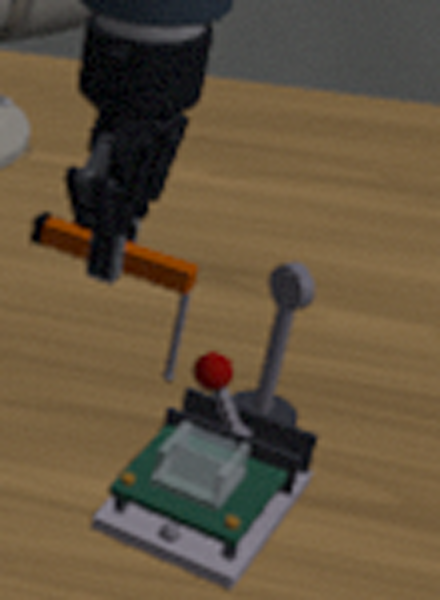

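servo_tool:
  series:
    - [0.006, -0.001, 0, 0, 0.005]
    - [0.012, -0.001, 0, 0, 0.005]
    - [0.016, -0.001, 0, 0, 0.005]
    - [0.02, -0.001, 0, 0, 0.005]
    - [0.024, -0.001, 0, 0, 0.005]
    - [0.028, -0.001, 0, 0, 0.005]
    - [0.032, -0.001, 0, 0, 0.005]
    - [0.036, -0.001, 0, 0, 0.005]
    - [0.04, -0.001, 0, 0, 0.005]
    - [0.04, -0.001, 0, 0, 0.005]
    - [0.04, -0.001, 0, 0, 0.005]

```text
t: 12.22
eef_pos: [442.2, 268.5, 141.5]
orientation: [3.134, -0.001, 1.237]
wrist_force: [0.3, -0.2, -0.6]
opening: 12.9
```

```bash
python3 -c "
from h import *
go(411+.327*55,179+.945*55,141,1.238)
snap('wrist','w10')
"
```

```text
t 12.22 pos [442.2 268.5 141.5] rpy [ 3.1343e+00 -1.3000e-03  1.2370e+00] j [ 0.85  0.25 -0.2   0.01 -1.12  1.95] F [ 0.3 -0.2 -0.6] op 12.9
shift mm [-39.8  -0.2   0.4] turn -0.001 rows>= 0.9551043616673967 0.008079924419899243
```

View pics/w10.png

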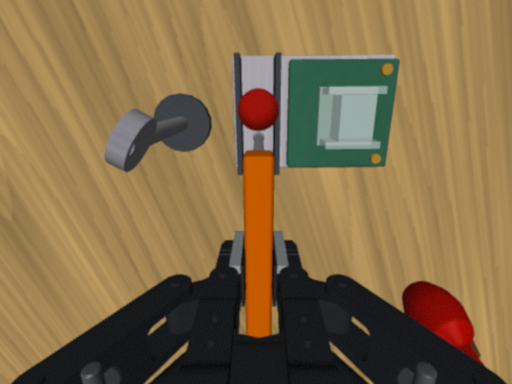

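servo_tool:
  series:
    - [0, 0, 0, 0, 0.005]
    - [0, 0, 0, 0, 0.005]
    - [0, 0, 0, 0, 0.005]
    - [0, 0, 0, 0, 0.005]
    - [0, 0, 0, 0, 0.005]
    - [0, 0, 0, 0, 0.005]
    - [0, 0, 0, 0, 0.005]
    - [0, 0, 0, 0, 0.005]
    - [0, 0, 0, 0, 0.005]
    - [0, 0, 0, 0, 0.005]
    - [0, 0, 0, 0, 0.005]
    - [0, 0, 0, 0, 0.005]
    - [0, 0, 0, 0, 0.005]
    - [0, 0, 0, 0, 0.005]
    - [0, 0, 0, 0, 0.005]
    - [0, 0, 0, 0, 0.005]
    - [0, 0, 0, 0, 0.005]
    - [0, 0, 0, 0, 0.005]

```text
t: 13.77
eef_pos: [442.1, 268.4, 141.5]
orientation: [3.134, -0.001, 1.237]
wrist_force: [-0.3, -0.1, -0.6]
opening: 13.1
```

```bash
python3 -c "
from h import *
snap('wrist','w11')
"
```

```text
(no output)
```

View pics/w11.png

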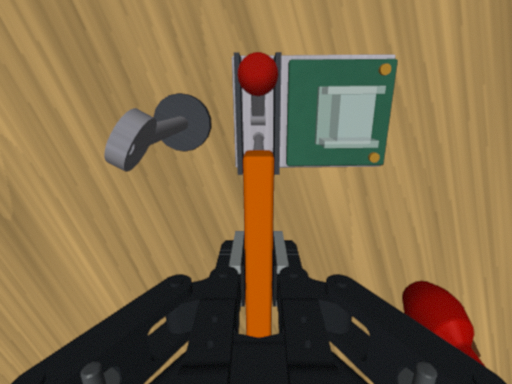

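The knob has swung over to the far end of the slot (258,73). I'll back off, lift, and check how it settled.

servo_tool:
  series:
    - [-0.015, 0, 0, 0, 0.005]
    - [-0.035, 0, 0, 0, 0.005]
    - [-0.06, 0, 0, 0, 0.005]
    - [-0.08, 0, -0.01, 0, 0.005]
    - [-0.09, 0, -0.03, 0, 0.005]
    - [-0.09, 0, -0.06, 0, 0.005]
    - [-0.09, 0, -0.09, 0, 0.005]
    - [-0.09, 0, -0.09, 0, 0.005]
    - [-0.09, 0, -0.09, 0, 0.005]

```text
t: 14.57
eef_pos: [412.7, 184.1, 233.1]
orientation: [3.132, -0.005, 1.237]
wrist_force: [-0.0, 0.2, -2.1]
opening: 13.1
```

```bash
python3 -c "
from h import *
snap('side','s12');snap('scene','sc12')
crop('s12',160,110,260,190,7,'c20');crop('sc12',330,160,420,260,6,'c21')
# rest: seat (565.5,-8), yaw .205 ; grip offset: tool centre relative TCP ~ (-0.5..,0,10)
go(566,-8,225,0.205)
"
```

```text
t 14.67 pos [411.5 183.3 230.6] rpy [ 3.1355e+00 -5.0000e-04  1.2367e+00] j [ 0.77  0.06 -0.19  0.01 -1.31  2.03] F [-1.1 -0.7 -0.8] op 12.7
shift mm [-130.1  208.7    6.8] turn 1.0317 rows>= 5.898494963671076 8.253739671513458
```

View pics/c20.png

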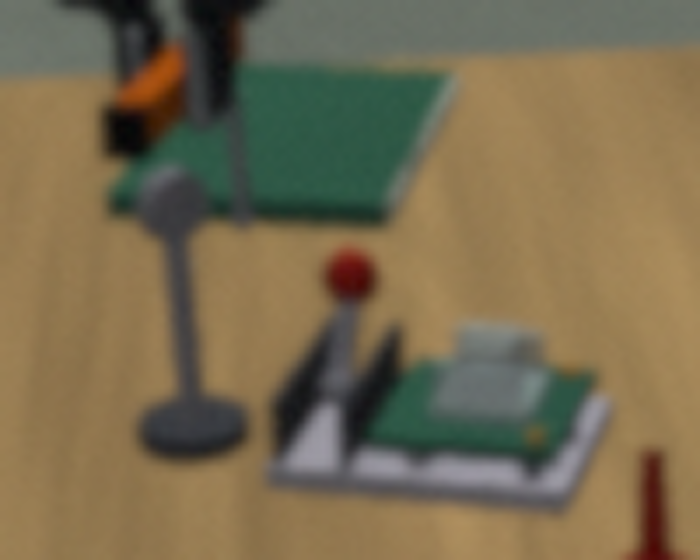

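View pics/c21.png

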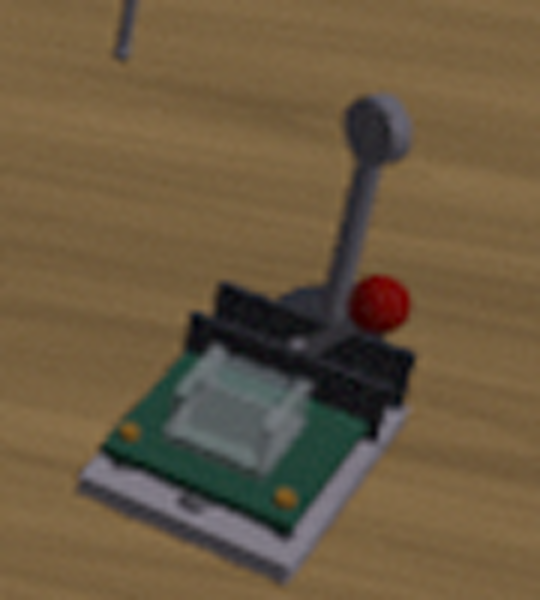

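```bash
python3 -c "
from h import *
X,r=tri(('s12',160+350/7,110+275/7),('sc12',330+380/6,160+303/6)); print(X,r)
y=np.array([.327,.945]);print('y,x in mount',(X[:2]-[465,335])@y,(X[:2]-[465,335])@[.945,-.327])
print('plate corner tops', [tri(('s12',160+a/7,110+b/7),('sc12',330+c/6,160+d/6)) for a,b,c,d in ((537,435,130,432),(570,374,286,497))])
print('before', tri(('side0',170+530/8,125+358/8),('scene0',330+132/6,160+417/6)))
"
```

```text
[473.4 360.6  68.4] [[0.0, 0.0], [0.0, -0.0]]
y,x in mount 26.938800000000015 -0.43320000000002934
plate corner tops [(array([546.6, 270.4,  29. ]), [[-0.0, -0.0], [-0.0, 0.1]]), (array([567.1, 334.4,  27. ]), [[-0.2, -0.3], [-0.4, 0.5]])]
before (array([545.6, 270.2,  36.7]), [[0.0, 0.1], [0.1, -0.1]])
```

servo_tool:
  series:
    - [-0.01, 0.016, 0, 0.08, 0.005]
    - [-0.03, 0.048, 0, 0.2, 0.005]
    - [-0.05, 0.08, 0, 0.32, 0.005]
    - [-0.07, 0.112, 0.002, 0.44, 0.005]
    - [-0.09, 0.144, 0.003, 0.56, 0.005]
    - [-0.108, 0.173, 0.003, 0.68, 0.005]
    - [-0.12, 0.195, 0.003, 0.8, 0.005]
    - [-0.13, 0.208, 0.003, 0.92, 0.005]
    - [-0.13, 0.209, 0.003, 1.032, 0.005]
    - [-0.13, 0.209, 0.003, 1.032, 0.005]
    - [-0.13, 0.209, 0.003, 1.032, 0.005]
    - [-0.13, 0.209, 0.003, 1.032, 0.005]

```text
t: 15.67
eef_pos: [565.8, -7.7, 228.0]
orientation: [3.139, -0.004, 0.209]
wrist_force: [-0.2, -0.1, -1.1]
opening: 13.0
```

```bash
python3 -c "
from h import *
go(566.5,-7.7,160,0.205)
snap('wrist','w13');snap('scene','sc13')
crop('w13',200,90,320,250,3.7,'c22')
crop('sc13',200,100,310,240,5,'c23')
"
```

```text
t 15.67 pos [565.8  -7.7 228. ] rpy [ 3.1389 -0.004   0.2086] j [ 0.26  0.29  0.09  0.   -1.36  1.51] F [-0.2 -0.1 -1.1] op 13.0
shift mm [ 0.4 -0.  68. ] turn 0.0036 rows>= 1.6317992985002798 0.02877957911758955
```

View pics/c22.png

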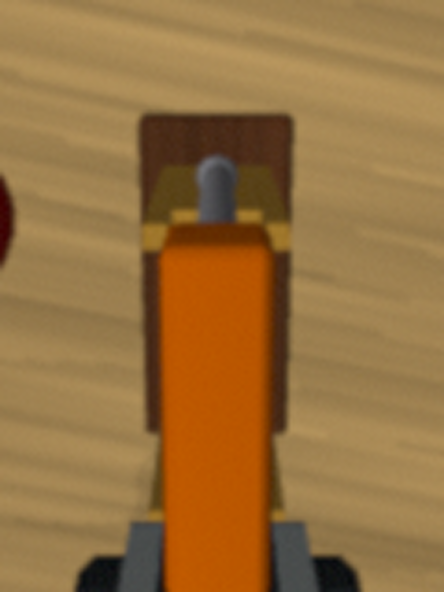

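View pics/c23.png

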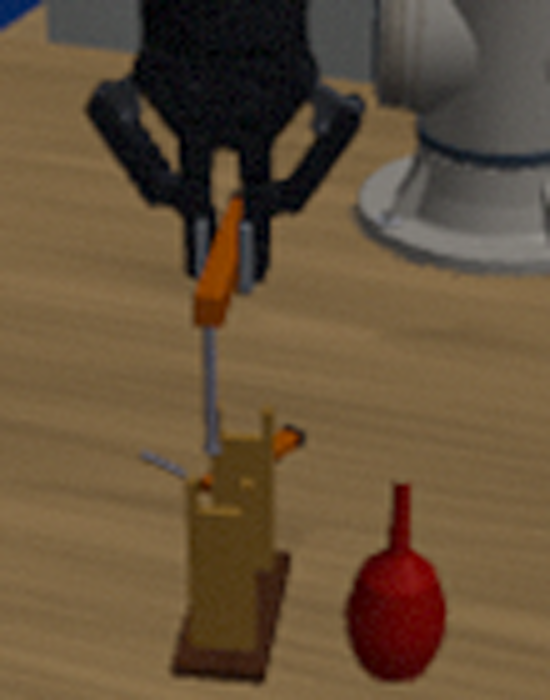

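Handle is centred between the prong tops (142 and 292, handle 160–272). I'll lower into the slots.

servo_tool:
  series:
    - [0.0005, 0, 0.02, 0.003, 0.005]
    - [0.0005, 0, 0.045, 0.003, 0.005]
    - [0.0005, 0, 0.07, 0.003, 0.005]
    - [0.0005, 0, 0.09, 0.003, 0.005]
    - [0.0005, 0, 0.1, 0.003, 0.005]
    - [0.0005, 0, 0.106, 0.003, 0.005]
    - [0.0005, 0, 0.106, 0.003, 0.005]
    - [0.0005, 0, 0.106, 0.003, 0.005]

```text
t: 16.43
eef_pos: [567.7, -7.4, 123.7]
orientation: [3.138, -0.007, 0.206]
wrist_force: [-0.3, 0.8, -0.5]
opening: 12.9
```

```bash
python3 -c "
from h import *
go(566.5,-7.7,115,0.205)
snap('wrist','w14');snap('side','s14');snap('scene','sc14')
crop('s14',200,150,330,250,6,'c24')
crop('sc14',200,120,310,240,5,'c25')
"
```

```text
t 16.43 pos [567.7  -7.4 123.7] rpy [ 3.1384 -0.0067  0.2057] j [ 0.26  0.36 -0.09  0.   -1.11  1.51] F [-0.3  0.8 -0.5] op 12.9
shift mm [-1.3  0.   8.7] turn 0.0007 rows>= 0.2112761062978889 0.005949463859291626
```

View pics/w14.png

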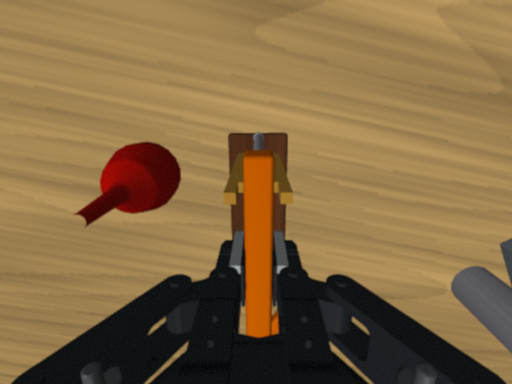

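View pics/c24.png

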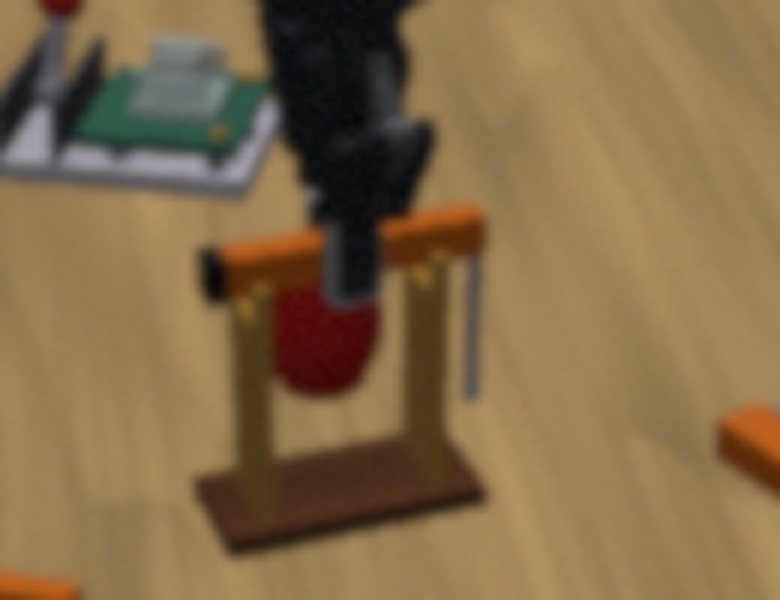

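View pics/c25.png

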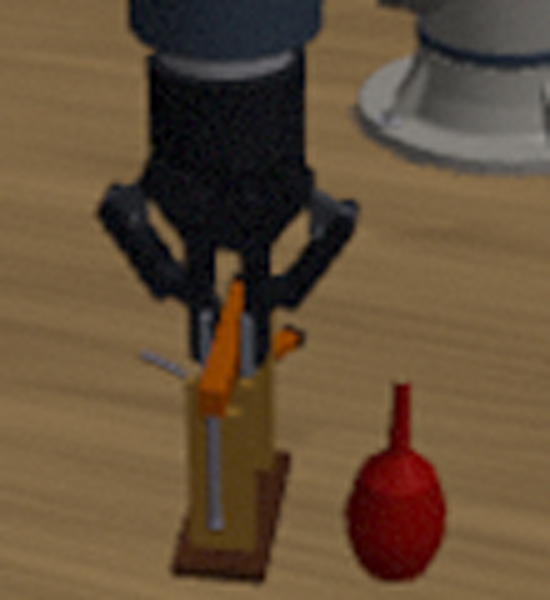

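servo_tool:
  series:
    - [-0.001, 0, 0.003, 0, 0.005]
    - [-0.001, 0, 0.006, 0, 0.005]
    - [-0.001, 0, 0.008, 0, 0.005]
    - [-0.001, 0, 0.0085, 0, 0.005]
    - [-0.001, 0, 0.0085, 0, 0.005]
    - [-0.001, 0, 0.0085, 0, 0.005]

```text
t: 17.08
eef_pos: [567.0, -7.6, 115.5]
orientation: [3.139, -0.008, 0.205]
wrist_force: [-0.1, 0.1, -1.4]
opening: 12.8
```

```bash
python3 -c "
from h import *
go(566.5,-7.7,115,0.205)
snap('wrist','w15');snap('side','s15')
crop('s15',200,150,330,250,6,'c26');crop('w15',210,110,310,200,6,'c27')
"
```

```text
t 17.08 pos [567.   -7.6 115.5] rpy [ 3.1387 -0.0076  0.2052] j [ 0.26  0.36 -0.11  0.   -1.09  1.51] F [-0.1  0.1 -1.4] op 12.8
shift mm [-0.5 -0.   0.5] turn 0.0002 rows>= 0.016357064913667407 0.0017466146024247564
```

View pics/c26.png

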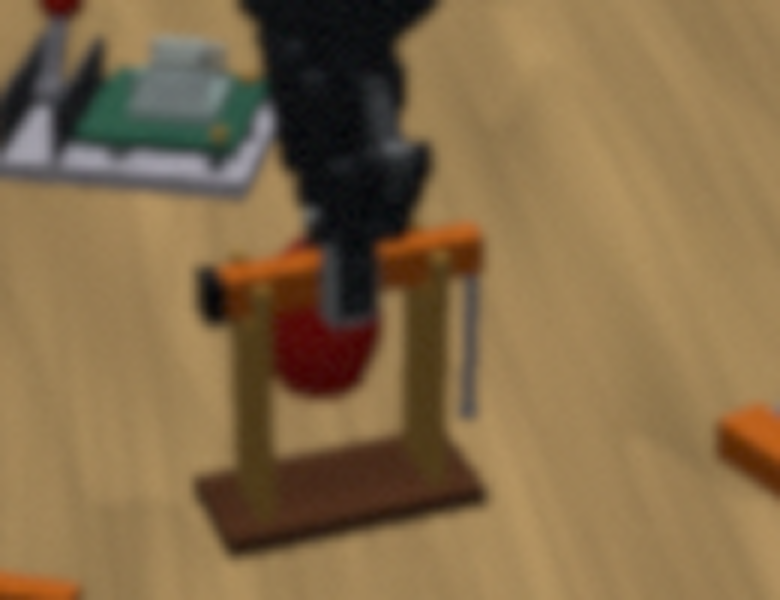

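View pics/c27.png

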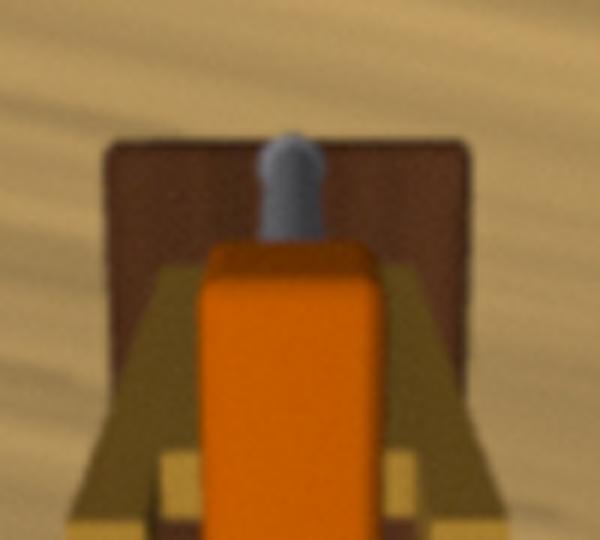

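servo_tool:
  series:
    - [0, 0, 0.001, 0, 0.005]
    - [0, 0, 0.0015, 0, 0.005]
    - [0, 0, 0.0015, 0, 0.005]
    - [0, 0, 0.0015, 0, 0.005]

```text
t: 17.52
eef_pos: [567.2, -7.6, 114.4]
orientation: [3.139, -0.008, 0.205]
wrist_force: [0.3, -0.8, 2.0]
opening: 12.8
```

Contact: the vertical force has risen from about −1 to +2 N. I'll release gradually.

servo_tool:
  series:
    - [0, 0, 0, 0, 0.014]
    - [0, 0, 0, 0, 0.016]
    - [0, 0, 0, 0, 0.02]
    - [0, 0, 0, 0, 0.028]
    - [0, 0, 0, 0, 0.036]
    - [0, 0, 0, 0, 0.036]
    - [0, 0, 0, 0, 0.036]
  squeeze: 20

```text
t: 18.1
eef_pos: [567.2, -7.6, 114.4]
orientation: [3.139, -0.008, 0.205]
wrist_force: [-0.2, 0.8, 1.1]
opening: 36.1
```

```bash
python3 -c "
from h import *
go(566.5,-7.7,230,0.205)
snap('wrist','w16');crop('w16',180,110,340,360,2.3,'c28')
"
```

```text
t 18.1 pos [567.2  -7.6 114.4] rpy [ 3.1386 -0.0083  0.2053] j [ 0.26  0.37 -0.11  0.   -1.09  1.51] F [-0.2  0.8  1.1] op 36.1
shift mm [   0.2    0.3 -115.6] turn 0.0003 rows>= 2.7723890140551166 0.002238776178458579
```

View pics/c28.png

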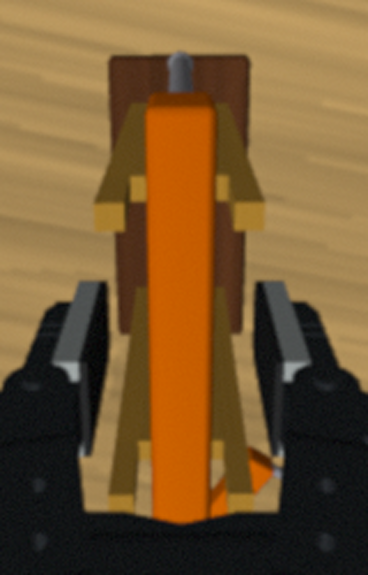

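Tool lies centrally in both forks, and both fingers are clear of the handle. I'll lift straight up.

servo_tool:
  series:
    - [0, 0, -0.01, 0, 0.036]
    - [0, 0, -0.025, 0, 0.036]
    - [0, 0, -0.05, 0, 0.036]
    - [0, 0, -0.08, 0, 0.036]
    - [0, 0, -0.11, 0, 0.036]
    - [-0.03, 0, -0.13, 0, 0.036]
    - [-0.07, 0, -0.14, 0, 0.036]
    - [-0.07, 0, -0.14, 0, 0.036]
    - [-0.07, 0, -0.14, 0, 0.036]
    - [-0.07, 0, -0.14, 0, 0.036]
    - [-0.07, 0, -0.14, 0, 0.036]

```text
t: 19.07
eef_pos: [497.8, -21.6, 253.6]
orientation: [3.139, -0.008, 0.205]
wrist_force: [-0.1, -0.3, 0.2]
opening: 36.1
```

```bash
python3 -c "
from h import *
go(566.5,-7.7,230,0.205)
snap('wrist','w17');snap('side','s17');snap('scene','sc17')
crop('s17',160,110,330,250,4.7,'c29');crop('w17',190,20,330,200,3.3,'c31')
"
```

```text
t 19.07 pos [497.8 -21.6 253.6] rpy [ 3.1386 -0.0079  0.2054] j [ 0.27  0.15 -0.04  0.   -1.38  1.5 ] F [-0.1 -0.3  0.2] op 36.1
shift mm [69.9  0.4 24.2] turn 0.0004 rows>= 1.7735466046095816 0.003067273500040102
```

View pics/c29.png

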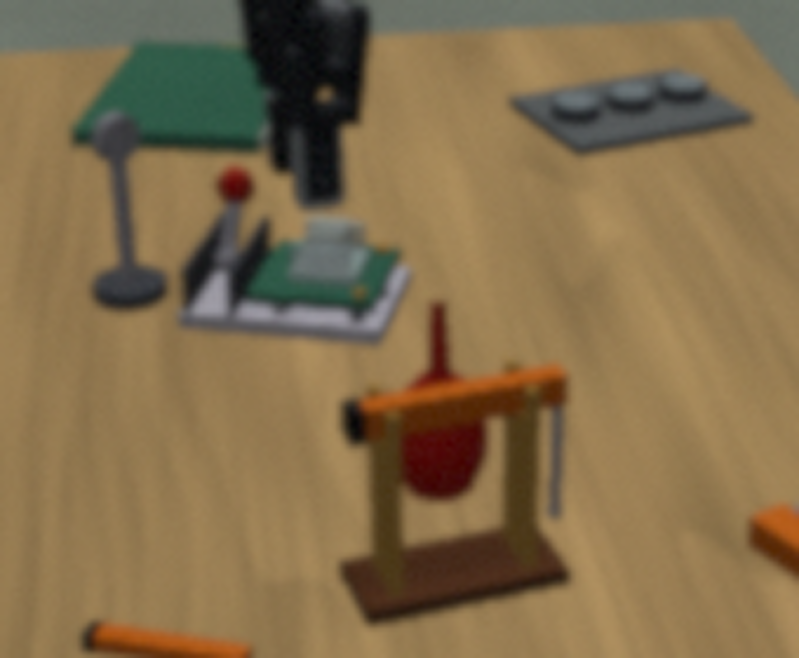

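View pics/sc17.png

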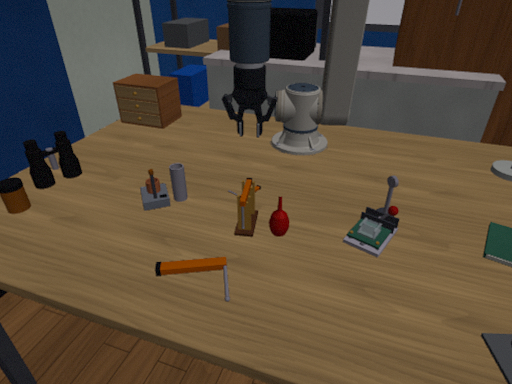

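View pics/c31.png

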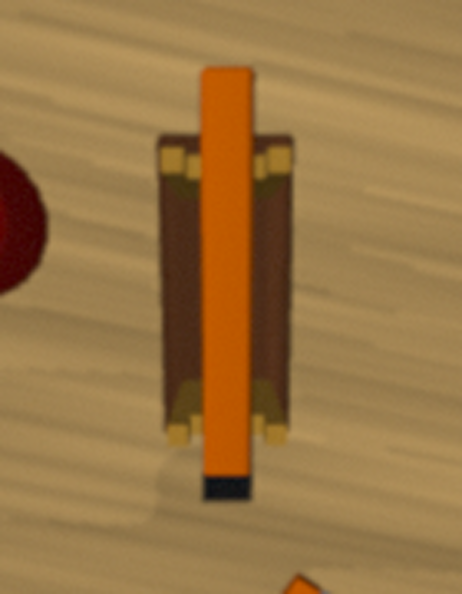

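The tool lies level and central in both forks, the lever is over, the plate is down, and the bystanders are in their original places. I'm handing the job in.

```bash
python3 -c "
from bench import finish_job
print(finish_job())"
```

```text
the job is handed in; nothing more can be done
None
```

I finished the job and handed it in at about t = 19 s, well inside the 64 s limit. No verdict came back.

- **Demagnetiser:** I took the middle-sized tool from its rest and dipped the tip into the copper cup, about 20 mm below the rim, for well over half a second. The readings between moves showed no contact force there, and the pictures showed clearance to the cup wall and the indicator post.
- **Lever and plate:** I pushed the red knob with the steel shank until the lever went over by itself. Afterwards the knob measured 27 mm on the +y side (28 mm expected at the stop). The plate measured about 8 mm lower, which agrees with being home.
- **Tool back in the rest:** I lowered it until the wrist force showed contact, then let go. The last pictures show it level and central in both forks, with the gripper clear.
- **Bystanders:** The blower, chrome tube and jig look to be in their original places, judged by eye from the last pictures and not measured again.
- **Disagreements:** The scene and side pictures put the cup's rim 2–5 mm lower and up to 5 mm off sideways from the wrist camera. I followed the wrist camera, and the tip entered centrally. While gripping, the handle slipped about 4 mm lower in the jaws than planned, so I measured the tip again and allowed for it.

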